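Comb the drawing pencils into a row and close the keeper

TASK

Make the pencil tray ready to be put away: take the comb from its dock, rake the four scattered pencils, with the comb alone touching them, into one parallel row packed against the movable fence, wherever that is set, and press the row home with a steady push of about 6 N held for a moment; feel your way, bearing hard on nothing, for beyond 8 N the leads break. Then put the comb back in its dock and gently swing the keeper flap down over the row until it is fully closed, leaving the other things on the desk alone.

Things in the scene. Friction and masses are not known exactly. Their poses are not given: they have to be found in the camera images.
- pencil_tray: Fixed walnut tray, grey felt floor. Origin: centre of its underside. Inside 200 (x) x 226 (y) mm, walls 7 mm thick, 14 mm high, floor 4 mm up. The row must lie along its x axis, against the fence at its +y side. Pencils start at y = -93 to 88 mm; the comb's teeth fit down behind them at about y = -102 mm.
- fence_mark (a point): Point on the tray's floor, at (0, +103.5, 4) mm in its frame: the fence's face when the fence is set farthest out. The fence is a movable walnut bar along x, 8 mm thick, its top 12 mm above the desk, clamped by brass thumb nuts 0 to 15 mm nearer the tray's middle than this mark: how far is not reported, find it by feel or sight.
- keeper (a joint): Clear flap with brass edge, 134 mm long, hinged on the fence 3 mm behind its face, 13 mm up; reaches 46 mm from the hinge. rad: 0 shut (top 14 mm up), starts at 1.95-2.15 (stop 2.2), leaning to +y. Stiff (0.02 N m), stays as left: push over from +y, then down to its stop. Its edge, 31.5 mm from the fence, turns down to 2 mm over the floor: shuts only over a packed row of four (29.2 mm).
- pencil_comb: Pencil comb, 80 to 160 g, upright in its dock. Origin: middle of the line of tooth tips, z up. Nine steel teeth in a line along x (each 5 mm wide, 4 mm thick in y, 22 mm long, pitch 14, 117 mm over all); on them a beech bar 126 x 30 mm, 22 to 34 mm above the tips, then a flat paddle grip 76 mm (x) by 14 mm (y), up to 104 mm. The sweep is along its y.
- comb_grip (a point): Grasp point in the comb's paddle grip, 72 mm above the tooth tips: take it straight from above, the fingers on its flat faces (14 mm apart along y). It may sit up to 4 mm lower in the hand than it was taken, so where its tips are must be felt.
- comb_dock: Fixed walnut comb dock, 156 x 44 mm, 26 mm high. Origin: centre of its underside; x axis along its slot, which is 12 mm wide and 136 mm long, its floor 4 mm up. The comb's bar sits on the rails beside the slot with the teeth hanging in it, comb x along dock x, tooth tips 4 mm above the desk.
- drawing_pencil_0: Yellow wooden pencil 0, 165 mm long, 7.3 mm across and 6.3 mm high (rigid), 10 to 15 g, lying flat on the tray floor, askew by up to 0.32 rad from the tray's x axis. Origin: middle of its length, on its underside; its y axis runs along it, the point is at -y. It slides, does not roll. Contact ends 20 mm short of the tip of the point.
- drawing_pencil_1: Dark green wooden pencil 1, 165 mm long, 7.3 mm across and 6.3 mm high (rigid), 10 to 15 g, lying flat on the tray floor, askew by up to 0.32 rad from the tray's x axis. Origin: middle of its length, on its underside; its y axis runs along it, the point is at -y. It slides, does not roll. Contact ends 20 mm short of the tip of the point.
- drawing_pencil_2: Yellow wooden pencil 2, 165 mm long, 7.3 mm across and 6.3 mm high (rigid), 10 to 15 g, lying flat on the tray floor, askew by up to 0.32 rad from the tray's x axis. Origin: middle of its length, on its underside; its y axis runs along it, the point is at -y. It slides, does not roll. Contact ends 20 mm short of the tip of the point.
- drawing_pencil_3: Dark green wooden pencil 3, 165 mm long, 7.3 mm across and 6.3 mm high (rigid), 10 to 15 g, lying flat on the tray floor, askew by up to 0.32 rad from the tray's x axis. Origin: middle of its length, on its underside; its y axis runs along it, the point is at -y. It slides, does not roll. Contact ends 20 mm short of the tip of the point.
- the_ink_bottle: Bystander: blue ink bottle, 52 x 52 x 58 mm; origin under its centre. Leave it.
- the_sharpener: Bystander: round brass pencil sharpener, 29 mm across, 25 mm high; origin under its centre. Leave it.
- the_eraser: Bystander: eraser in a card sleeve, 22 x 54 x 12 mm; origin under its centre. Leave it.
- the_stamp_tin: Bystander: dark green flat tin, 61 x 90 x 17 mm; origin under its centre. Leave it.

How it is judged:
On the way, in this order (a step that is already met when the one before it is completed fails the run):
1. the four pencils lie side by side, parallel and packed against the fence, and the comb presses the row home, steadily and with over 4 N (y of each of drawing_pencil_0, drawing_pencil_1, drawing_pencil_2, drawing_pencil_3 in the frame of pencil_tray above 0.0575 m and z of each of drawing_pencil_0, drawing_pencil_1, drawing_pencil_2, drawing_pencil_3 in the frame of pencil_tray below 0.0075 m and angle between the y axis of each of drawing_pencil_0, drawing_pencil_1, drawing_pencil_2, drawing_pencil_3 and the x axis of pencil_tray, either way round below 0.035 rad and x of drawing_pencil_0 in the frame of drawing_pencil_1 between -0.0245 and 0.0245 m and x of drawing_pencil_0 in the frame of drawing_pencil_2 between -0.0245 and 0.0245 m and x of drawing_pencil_0 in the frame of drawing_pencil_3 between -0.0245 and 0.0245 m and x of drawing_pencil_1 in the frame of drawing_pencil_2 between -0.0245 and 0.0245 m and x of drawing_pencil_1 in the frame of drawing_pencil_3 between -0.0245 and 0.0245 m and x of drawing_pencil_2 in the frame of drawing_pencil_3 between -0.0245 and 0.0245 m and (contact force between pencil_comb and drawing_pencil_0 above 4 N or contact force between pencil_comb and drawing_pencil_1 above 4 N or contact force between pencil_comb and drawing_pencil_2 above 4 N or contact force between pencil_comb and drawing_pencil_3 above 4 N)), for 0.4 s.
2. the keeper is swung down and closed over the row (value of joint keeper below 0.06 rad), for 0.2 s.
At the end, for the whole second after the job is handed in: All four pencils lie flat in one row along the fence, each within 0.035 rad of it, with under 2.6 mm of slack in the row; the keeper is closed (within 0.06 rad); the comb stands upright in its dock, teeth in the slot, bar on the rails, within 10 mm of its middle; all at rest (y of each of drawing_pencil_0, drawing_pencil_1, drawing_pencil_2, drawing_pencil_3 in the frame of pencil_tray above 0.0575 m and z of each of drawing_pencil_0, drawing_pencil_1, drawing_pencil_2, drawing_pencil_3 in the frame of pencil_tray below 0.0075 m and angle between the y axis of each of drawing_pencil_0, drawing_pencil_1, drawing_pencil_2, drawing_pencil_3 and the x axis of pencil_tray, either way round below 0.035 rad and x of drawing_pencil_0 in the frame of drawing_pencil_1 between -0.0245 and 0.0245 m and x of drawing_pencil_0 in the frame of drawing_pencil_2 between -0.0245 and 0.0245 m and x of drawing_pencil_0 in the frame of drawing_pencil_3 between -0.0245 and 0.0245 m and x of drawing_pencil_1 in the frame of drawing_pencil_2 between -0.0245 and 0.0245 m and x of drawing_pencil_1 in the frame of drawing_pencil_3 between -0.0245 and 0.0245 m and x of drawing_pencil_2 in the frame of drawing_pencil_3 between -0.0245 and 0.0245 m and value of joint keeper below 0.06 rad and horizontal distance between pencil_comb and comb_dock below 0.01 m and z of pencil_comb in the frame of comb_dock below 0.008 m and angle between pencil_comb's own z axis and vertical below 0.08 rad and angle between the x axis of pencil_comb and the x axis of comb_dock, either way round below 0.12 rad and linear speed of each of pencil_comb, drawing_pencil_0, drawing_pencil_1, drawing_pencil_2, drawing_pencil_3 below 0.02 m/s); the robot touches nothing.
It fails at once if the comb or the keeper presses a pencil with more than 8.5 N (contact force between any of pencil_comb, keeper and drawing_pencil_0 above 8.5 N or contact force between any of pencil_comb, keeper and drawing_pencil_1 above 8.5 N or contact force between any of pencil_comb, keeper and drawing_pencil_2 above 8.5 N or contact force between any of pencil_comb, keeper and drawing_pencil_3 above 8.5 N).
It fails at once if comb pressed on the tray with more than 20 N (contact force between pencil_comb and pencil_tray above 20 N).
It fails at once if robot presses the keeper with more than 20 N (contact force between the arm and keeper above 20 N).
It fails at once if fingers touch a pencil (contact force between the fingers and drawing_pencil_0 above 0.5 N or contact force between the fingers and drawing_pencil_1 above 0.5 N or contact force between the fingers and drawing_pencil_2 above 0.5 N or contact force between the fingers and drawing_pencil_3 above 0.5 N).
It fails at once if a bystander is pushed more than 12 mm (distance of any of the_ink_bottle, the_sharpener, the_eraser, the_stamp_tin from where it was at the start of the episode above 0.012 m).
It also fails if it takes over 67 s, if anything falls off the work surface, if the arm or the gripper's body presses on something with over 40 N, if the wrist force passes 120 N, or if a joint passes its speed limit or range.

ROBOT

A 6-joint arm with a two-finger parallel gripper is mounted at the origin on a cart in front of the work surface, level with it; the furniture and walls round the work are solid. World frame = base frame: x ahead of the robot, y to its left, z up, the work surface at z = 0. Lengths are in m, angles in rad, forces in N, time in s.
With the tool pointing down it reaches from about 0.35 to 0.725 m from the base axis. Payload 6 kg.
Tool frame: the origin (TCP) lies at the very end of the fingers, on their centre line; the grasp point (between the pads) lies 19 mm behind it; z points along the fingers, y is the line along which they close (so a half turn about z gives the same grasp; the last joint's range is limited). The gripper opens to 85 mm and grips with 20 to 120 N. Pads are 22 mm wide; open, the fingers measure 114 mm over their backs; the gripper's body (76 mm by 85 mm) begins 54 mm behind the grasp point. The pads swing forward as they close: fully open they stand 13 mm farther back than shut.
Start: joints at [0.334, 0.04, 0.085, 0, -1.615, -0.334], TCP at [0.6, 0, 0.231] pointing down, gripper open.
Joint ranges: [-2.56, 2.56], [-1.29, 2.01], [-1.08, 1.49], [-3.29, 1.98], [-2.81, -0.18], [-2.99, 2.99]. Speed limits (rad/s): [2.57, 2.57, 3.01, 3.14, 3.14, 3.14].

INTERFACE

Orientations are given as [roll, pitch, yaw] about the fixed x, y, z axes, in that order (R = Rz(yaw) Ry(pitch) Rx(roll)).
In Python, from bench import readout, imaging, close_job, spotter gives the robot as it stands.
- The arm moves only by the tool arm_command, never from a script. Its argument "increments" is text: rows parted by semicolons, each of 7 numbers parted by spaces: the turn, a rotation vector about the tool's x, y, z in rad, then the shift along the tool's x, y, z in units of 25 mm (1.0 is 25 mm), then the finger opening in mm, from 0 to 85.4. In form: wx wy wz tx ty tz fingers; .... A call has 1 to 8 rows; each row shifts and turns the commanded pose from where the row before left it, along the tool's axes as they then stand; what a row does not reach is not made up. A row lasts 1/10 s, in which the tool goes at most 50 mm and 8.59 degrees, less where a joint would pass 70% of its speed; a pose out of reach is approached as far as the arm can. A call is refused whole if a number of a shift passes 1 or a number of a turn 0.15, either way. A call with a gripper value outside its range is refused whole. The fingers move at their own pace and stop on an object; the grip force is fixed at half the most. Time passes only in rows, so rows that do not move let the fingers close. It gives the time, the measured TCP pose, the force, the opening and the grip force at its end, in the units of the state.
- readout.get_obs(): the state, without advancing time (a new reading comes with each control period).
- imaging.get_image(name): name is "scene" or "side" or "wrist"; returns a dict with "color" (400x640x3 uint8, red, green, blue), "z_map" (400x640 float32, m along the optical axis (not along the pixel's ray), 0 where there is no reading), "fov_y" (degrees; the focal length in pixels is half the picture's height over the tangent of half this angle, whatever the lens; pixels are square), "cx", "cy" (the principal point, pixels), "k1" (the pictures are not rectified: a ray, as slopes to the right and down, at radius r is drawn at 1 + k1 r^2 times it, then the intrinsics apply), "T" (4x4, takes a point from camera to world coordinates). Camera axes: x right, y up, looking along -z (the intrinsics and any distortion apply to the point x, -y, -z); pixel columns grow to the right and rows downward; lengths in m; the calibration is good to about 2 mm. A picture is of the moment at which its call begins.
- close_job(): hands the job in; it is judged then, once.
Trained networks look in a picture, given as the dict that the camera call returned (one of the last four; its "shot" number tells which), for a name from the list of things; names that differ only in an ending like _2 or _b are one class to them, and where a whole thing is asked for, a point or a joint stands for the part that bears it (a point fixed in the world has none). Each returns a list of dicts, best first, with "p" (0 to 1); they miss things now and then, are a little off and sometimes report something else, mostly with a low value. They report only what shows in the picture. A call takes as long as a camera call.
- spotter.regions_of(query, picture): "mask" (400x640 bool, what is visible of it) and "rect" ([left, top, right, bottom] in pixels, round what is visible of it).
The state is a dict: "time_s": time; "q": joint angles; "joint_vel": joint speeds; "tau": joint torques, N m; "tcp_pos": TCP position; "tcp_rot": TCP orientation; "ft_force": force on the tool from outside, world axes, zero at the start; "moment": the same for the moment, N m; "grip_width": opening from 0.0 (shut) to 1.0 (fully open); "grip_force": force on a finger pad.
Only numpy, scipy, OpenCV 4.12 (cv2) and the standard library are available. Lean on these libraries where they do the work, as an engineer would, in place of code of your own. Each camera call takes 0.05 s, during which the arm holds its last target. There are 200 camera calls.

## Working session

There is one attempt and no reset: what is moved stays moved. The work goes in short steps, Python scripts to look and compute and a tool call to move; the robot and the scene stay as the last step left them, time stands still between calls to the robot, and variables do not carry over. Pictures are saved under pics/ and viewed, at most 13 in all, crops included, and the job is handed in when it is done.

Besides the shell and the picture viewer there is one more tool, called as name(argument=value, ...), one argument or row to a line, values as JSON. arm_command: Moves the arm, as the interface text tells. Its arguments: {"type":"object","properties":{"increments":{"type":"string"}},"required":["increments"]}

```bash
mkdir -p pics; ls; cat > h.py <<'E'
import numpy as np, cv2
from bench import readout, imaging, spotter
def f(im): return 200/np.tan(np.radians(im["fov_y"])/2)
def K(im): return np.array([[f(im),0,im["cx"]],[0,f(im),im["cy"]],[0,0,1]])
def ray(im,uv):
    uv=np.asarray(uv,float).reshape(-1,1,2)
    p=cv2.undistortPoints(uv,K(im),np.array([im["k1"],0,0,0.]))[:,0]
    return np.c_[p[:,0],-p[:,1],-np.ones(len(p))]
def world(im,uv,d):
    r=ray(im,uv)*np.asarray(d).reshape(-1,1); T=np.array(im["T"]); return r@T[:3,:3].T+T[:3,3]
def onplane(im,uv,z):
    T=np.array(im["T"]); r=ray(im,uv)@T[:3,:3].T; return T[:3,3]+r*((z-T[2,3])/r[:,2:])
def cloud(im,mask=None):
    z=im["z_map"]; m=(z>0) if mask is None else (mask&(z>0)); v,u=np.nonzero(m)
    return world(im,np.c_[u,v],z[v,u]),np.c_[u,v]
def save(im,n): cv2.imwrite("pics/"+n,im["color"][:,:,::-1])
E
python3 - <<'E'
from h import *
o=readout.get_obs(); print({k:np.round(v,3) for k,v in o.items()})
ims={n:imaging.get_image(n) for n in("scene","side","wrist")}
big=[]
for n,im in ims.items():
    print(n,im["fov_y"],im["cx"],im["cy"],im["k1"],np.round(im["T"],3).tolist()); save(im,n+"0.png")
    for q in ["pencil_tray","pencil_comb","comb_dock","keeper","drawing_pencil_0","the_ink_bottle","the_sharpener","the_eraser","the_stamp_tin"]:
        if n=="wrist" and q.startswith("the_"): continue
        for r in spotter.regions_of(q,im)[:5]:
            P,_=cloud(im,r["mask"])
            if r["p"]>.3 and len(P)>5: print(n,q,round(r["p"],2),np.round(r["rect"]),np.round(np.median(P,0),3),np.round(np.percentile(P,2,axis=0),3),np.round(np.percentile(P,98,axis=0),3))
E
```

```text
pics
{'time_s': np.float64(0.0), 'q': array([ 0.334,  0.041,  0.084, -0.   , -1.615, -0.334]), 'joint_vel': array([ 0.   ,  0.   , -0.002, -0.001, -0.001, -0.001]), 'tau': array([-1.0000e-03, -3.6820e+01,  3.4741e+01,  6.9320e+00, -5.0000e-03,
       -0.0000e+00]), 'tcp_pos': array([0.6 , 0.  , 0.23]), 'tcp_rot': array([ 3.14 , -0.   , -1.571]), 'ft_force': array([ 0.163, -0.253,  0.187]), 'moment': array([ 0.016,  0.021, -0.019]), 'grip_force': np.float64(0.0), 'grip_width': np.float64(1.003)}
scene 54.95740095329102 321.75480999061136 199.53717584391197 -0.027907220779860242 [[0.623, 0.596, -0.506, 0.094], [-0.782, 0.481, -0.396, -0.366], [0.007, 0.642, 0.766, 0.774], [0.0, 0.0, 0.0, 1.0]]
scene pencil_tray 0.56 [247. 164. 371. 268.] [0.539 0.029 0.005] [ 0.435 -0.089  0.001] [0.65  0.146 0.043]
scene pencil_comb 0.85 [402. 272. 441. 334.] [ 0.472 -0.322  0.04 ] [ 0.431 -0.335  0.029] [ 0.548 -0.305  0.109]
scene comb_dock 0.88 [393. 280. 450. 346.] [ 0.439 -0.335  0.025] [ 0.412 -0.344 -0.001] [ 0.564 -0.301  0.035]
scene keeper 0.62 [257. 164. 301. 205.] [0.554 0.132 0.032] [0.49
[... 2616 characters left out ...]
005] [ 0.438 -0.088  0.003] [0.65  0.139 0.048]
wrist comb_dock 0.4 [302. 204. 423. 212.] [0.554 0.048 0.01 ] [0.473 0.044 0.008] [0.619 0.054 0.012]
wrist keeper 0.78 [297. 255. 404. 294.] [0.557 0.131 0.033] [0.495 0.117 0.015] [0.62  0.144 0.052]
wrist drawing_pencil_0 0.92 [302. 200. 422. 213.] [0.55  0.048 0.01 ] [0.473 0.044 0.008] [0.619 0.054 0.012]
wrist drawing_pencil_0 0.73 [316. 130. 450. 142.] [ 0.526 -0.037  0.01 ] [ 0.448 -0.042  0.004] [ 0.601 -0.032  0.012]
wrist drawing_pencil_0 0.68 [294. 225. 408. 255.] [0.563 0.093 0.01 ] [0.487 0.078 0.007] [0.628 0.111 0.012]
wrist drawing_pencil_0 0.6 [303. 152. 420. 201.] [0.547 0.007 0.01 ] [ 0.475 -0.019  0.007] [0.615 0.034 0.012]
```

```bash
python3 - <<'E'
from h import *
def rect(P,n):
    (c,s,a)=cv2.minAreaRect((P[:,:2]*1000).astype(np.float32)); print(n,len(P),np.round(c,1),np.round(s,1),round(a,2))
for n in("wrist","scene","side"):
    im=imaging.get_image(n); 
    if n=="wrist": save(im,"w1.png")
    P,uv=cloud(im); 
    m=(P[:,2]>.011)&(P[:,2]<.0175)&(P[:,0]>.41)&(P[:,0]<.68)&(P[:,1]>-.13)&(P[:,1]<.18)
    rect(P[m],n+" tray rim")
    m=(P[:,2]>.02)&(P[:,2]<.03)&(P[:,0]>.38)&(P[:,0]<.6)&(P[:,1]<-.27)&(P[:,1]>-.37)
    if m.sum()>5: rect(P[m],n+" dock top")
    m=(P[:,2]>.06)&(P[:,2]<.115)&(P[:,0]>.38)&(P[:,0]<.6)&(P[:,1]<-.27)&(P[:,1]>-.37)
    if m.sum()>5: rect(P[m],n+" grip"); print(np.percentile(P[m,2],98))
    m=(P[:,2]>.095)&(P[:,2]<.115)&(P[:,0]>.38)&(P[:,0]<.6)&(P[:,1]<-.27)&(P[:,1]>-.37)
    if m.sum()>5: rect(P[m],n+" griptop"); print(np.percentile(P[m,2],98))
    if n=="scene": im1=im
a=cv2.resize(im1["color"][130:350,240:460],(660,660))[:600]; cv2.imwrite("pics/s1.png",cv2.resize(im1["color"][150:350,230:460],(690,600),interpolation=cv2.INTER_CUBIC)[:,:,::-1])
E
```

```text
wrist tray rim 4513 [545.4  30.3] [240.5 213.8] 83.21
scene tray rim 1017 [544.9  30.3] [240.6 215.2] 83.15
scene dock top 482 [ 490.8 -320.8] [ 40.5 157.7] 88.92
scene grip 497 [ 451.7 -334.4] [156.   36.3] 19.62
0.10884477913345532
scene griptop 396 [ 451.7 -334.4] [156.   36.1] 19.67
0.10901105299330231
side tray rim 392 [548.2  35.8] [248.8 219.3] 83.24
side dock top 161 [ 472.3 -316.3] [194.3  67.7] 12.21
side grip 349 [ 452.  -328.8] [159.9  44.6] 22.16
0.10600542176834221
side griptop 84 [ 453.  -329.3] [158.5  40. ] 21.04
0.10828181429085022
```

View pics/s1.png

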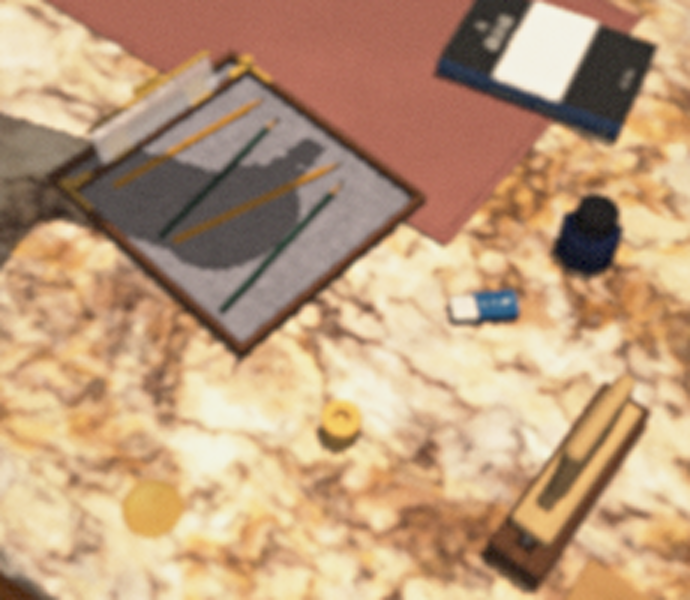

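View pics/w1.png

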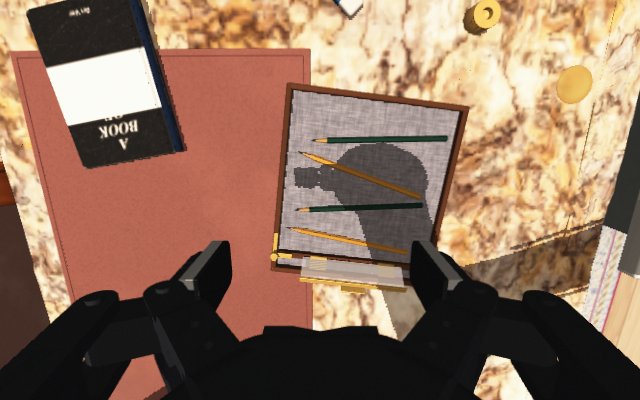

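The tray (wrist view) has corners near (288,85), (467,107), (270,268). Its yaw is about −6.8° and the fence and flap are on the near +y side. The scene crop shows the comb standing in its dock near (565,470). I'll move over the dock.

arm_command(
  increments="0 0 0 1 0.34 0.1 85;0 0 0 1 0.34 0.1 85;0 0 0 1 0.34 0.1 85;0 0 0 1 0.34 0.1 85;0 0 0 1 0.34 0.1 85;0 0 0 1 0.34 0.1 85;0 0 0 1 0.34 0.1 85;0 0 0 1 0.34 0.1 85",
)

```text
time_s: 2.25
tcp_pos: [0.5315, -0.2009, 0.2113]
tcp_rot: [-3.141, -0.0, -1.571]
ft_force: [-0.6, 0.9, 0.3]
grip_width: 0.992
grip_force: 0.0
```

arm_command(
  increments="0 0 0 1 0.34 0.1 85;0 0 0 1 0.34 0.1 85;0 0 0 1 0.34 0.1 85;0 0 0 1 0.34 0.1 85;0 0 0 0.8 0.32 0.1 85;0 0 -0.143 0 0 0 85;0 0 -0.143 0 0 0 85;0 0 -0.143 0 0 0 85",
)

```text
time_s: 3.05
tcp_pos: [0.4898, -0.3203, 0.1987]
tcp_rot: [3.141, 0.0, -1.137]
ft_force: [-0.2, -1.1, -0.4]
grip_width: 0.994
grip_force: 0.0
```

arm_command(
  increments="0 0 -0.143 0 0 0 85;0 0 -0.143 0 0 0 85;0 0 -0.143 0 0 0 85;0 0 -0.143 0 0 0 85;0 0 -0.143 0 0 0 85;0 0 -0.143 0 0 0 85;0 0 -0.143 0 0 0 85;0 0 -0.143 0 0 0 85",
)

```text
time_s: 3.85
tcp_pos: [0.49, -0.32, 0.1988]
tcp_rot: [3.142, 0.0, 0.008]
ft_force: [0.1, -0.9, -0.3]
grip_width: 0.994
grip_force: 0.0
```

```bash
python3 - <<'E'
from h import *
def rect(P,n):
    (c,s,a)=cv2.minAreaRect((P[:,:2]*1000).astype(np.float32)); print(n,len(P),np.round(c,1),np.round(s,1),round(a,2))
im=imaging.get_image("wrist"); save(im,"w2.png")
for q in("pencil_comb","comb_dock"):
    for r in spotter.regions_of(q,im)[:2]:
        P,uv=cloud(im,r["mask"]); print(q,r["p"],r["rect"],np.round(np.percentile(P,98,axis=0),3))
        for lo,hi in((.095,.115),(.035,.043),(.022,.03)):
            m=(P[:,2]>lo)&(P[:,2]<hi)
            if m.sum()>20: rect(P[m],(lo,hi)); print(np.round(np.percentile(P[m],[3,50,97],axis=0),4).tolist())
o=readout.get_obs(); print(o["tcp_pos"],o["tcp_rot"],o["time_s"],o["q"])
E
```

```text
pencil_comb 0.94 [302.4, 112.6, 339.8, 235.7] [ 0.554 -0.304  0.109]
(0.095, 0.115) 1473 [ 494.7 -319.4] [14.5 73.4] 88.51
[[0.4614, -0.3259, 0.1022], [0.4968, -0.3192, 0.1072], [0.5288, -0.3125, 0.1091]]
(0.035, 0.043) 1866 [ 494.1 -319.1] [ 29.9 124.5] 88.51
[[0.4382, -0.3339, 0.036], [0.5223, -0.3184, 0.0381], [0.5544, -0.3043, 0.0396]]
(0.022, 0.03) 66 [ 491.8 -318.8] [ 33.1 130.5] 87.39
[[0.4521, -0.3378, 0.0253], [0.5343, -0.331, 0.0265], [0.5564, -0.3027, 0.0273]]
pencil_comb 0.49 [0.0, 13.9, 121.4, 226.2] [0.641 0.045 0.015]
comb_dock 0.78 [301.1, 104.0, 345.8, 246.2] [ 0.567 -0.3    0.028]
(0.022, 0.03) 1568 [ 490.6 -320.4] [ 39.9 155.3] 89.14
[[0.4153, -0.3399, 0.0244], [0.5031, -0.3297, 0.0261], [0.567, -0.3005, 0.0276]]
[ 0.48996642 -0.31998692  0.1988049 ] [ 3.14154854e+00  4.45392520e-05 -8.84896914e-04] 4.0 [-2.36067201e-01 -2.78865902e-04 -1.51607334e-02  5.32846465e-05
 -1.55594749e+00  1.80597784e+00]
```

View pics/w2.png

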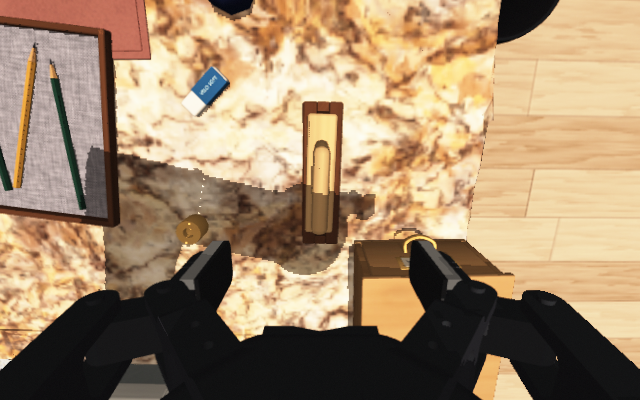

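The comb's paddle shows at about (320,190) in the dock. There is also a cabinet at bottom right, around (430,260), so I'll check its clearance.

```bash
python3 - <<'E'
from h import *
im=imaging.get_image("wrist")
for u,v in((360,250),(400,245),(420,238),(460,245),(505,275),(360,300),(440,260)):
    d=np.median(im["z_map"][v-2:v+3,u-2:u+3]); print(u,v,np.round(world(im,[[u,v]],[d])[0],3))
E
```

```text
360 250 [ 0.406 -0.364  0.03 ]
400 245 [ 0.409 -0.412  0.023]
420 238 [ 0.412 -0.439  0.009]
460 245 [ 0.411 -0.479  0.027]
505 275 [ 0.413 -0.489  0.098]
360 300 [ 0.36  -0.363  0.057]
440 260 [ 0.5   -0.366  0.236]
```

arm_command(
  increments="0 0 0.022 0.18 -0.03 0.9 45;0 0 0 0 0 0.9 45;0 0 0 0 0 0.9 45;0 0 0 0 0 0.9 45;0 0 0 0 0 0.9 45;0 0 0 0 0 0.8 45;0 0 0 0 0 0.37 45;0 0 0 0 0 0 45",
)

```text
time_s: 4.85
tcp_pos: [0.4937, -0.3189, 0.0557]
tcp_rot: [-3.141, 0.003, -0.022]
ft_force: [-0.1, -0.0, 0.3]
grip_width: 0.521
grip_force: 0.0
```

arm_command(
  increments="0 0 0 0 0 0 0;0 0 0 0 0 0 0;0 0 0 0 0 0 0;0 0 0 0 0 0 0;0 0 0 0 0 0 0;0 0 0 0 0 0 0;0 0 0 0 0 0 0",
)

```text
time_s: 5.55
tcp_pos: [0.4953, -0.3197, 0.0587]
tcp_rot: [3.14, -0.002, -0.02]
ft_force: [0.6, -0.1, 6.1]
grip_width: 0.159
grip_force: 59.3
```

```bash
python3 - <<'E'
from h import *
o=readout.get_obs(); print({k:np.round(v,4) for k,v in o.items() if k!="tau"})
im=imaging.get_image("wrist"); save(im,"w3.png")
E
```

```text
{'time_s': np.float64(5.55), 'q': array([-2.3280e-01,  5.8900e-02, -2.1250e-01,  9.0000e-04, -1.2969e+00,
        1.7837e+00]), 'joint_vel': array([ 0.001 , -0.0001, -0.0006, -0.0002, -0.0003,  0.0004]), 'tcp_pos': array([ 0.4953, -0.3197,  0.0587]), 'tcp_rot': array([ 3.1403e+00, -2.3000e-03, -1.9700e-02]), 'ft_force': array([ 0.6177, -0.0882,  6.0857]), 'moment': array([ 0.1478,  0.0031, -0.0645]), 'grip_force': np.float64(59.2808), 'grip_width': np.float64(0.1594)}
```

arm_command(
  increments="0 0 0 0 0 -0.3 0;0 0 0 0 0 -0.6 0;0 0 0.05 0 0 -0.75 0;0 0 0.049 0 0 -0.75 0;0 0 0 0.03 -0.8 0 0;0 0 0 0.03 -0.9 0 0;0 0 0 0.03 -0.9 0 0;0 0 0 0.03 -0.9 0 0",
)

```text
time_s: 6.4
tcp_pos: [0.5078, -0.2319, 0.1178]
tcp_rot: [-3.141, -0.0, -0.119]
ft_force: [-0.1, -0.6, -2.6]
grip_width: 0.158
grip_force: 58.6
```

arm_command(
  increments="0 0 0 0.03 -0.9 0 0;0 0 0 0.03 -0.9 0 0;0 0 0 0.03 -0.9 0 0;0 0 0 0.03 -0.9 0 0;0 0 0 0.03 -0.9 0 0;0 0 0 0.03 -0.9 0 0;0 0 0 0.03 -0.8 0 0;0 0 0 0 -0.27 0 0",
)

```text
time_s: 7.2
tcp_pos: [0.5324, -0.0712, 0.1178]
tcp_rot: [-3.141, -0.0, -0.117]
ft_force: [0.7, 0.4, -0.4]
grip_width: 0.156
grip_force: 58.6
```

arm_command(
  increments="0 0 0 0 0 0 0;0 0 0 0 0 0 0",
)

```text
time_s: 7.4
tcp_pos: [0.5321, -0.0731, 0.1174]
tcp_rot: [3.141, 0.0, -0.119]
ft_force: [-0.3, 0.1, -1.4]
grip_width: 0.154
grip_force: 58.6
```

```bash
cat >> h.py <<'E'
c,s=np.cos(-.1187),np.sin(-.1187); R0=np.array([[c,-s],[s,c]]); t0=np.array([.5452,.0303])
def tray(p): return (np.asarray(p)[...,:2]-t0)@R0
def st():
    o=readout.get_obs(); print("t",o["time_s"],"tcp",np.round(o["tcp_pos"],4),"rot",np.round(o["tcp_rot"],3),"F",np.round(o["ft_force"],2),"Ftray",np.round(o["ft_force"][:2]@R0,2),"M",np.round(o["moment"],3),"w",o["grip_width"],"tray xy",np.round(tray(o["tcp_pos"])*1000,1))
E
python3 - <<'E'
from h import *
st()
def rect(P,n):
    (c,s,a)=cv2.minAreaRect((P[:,:2]*1000).astype(np.float32)); print(n,len(P),np.round(c,1),np.round(s,1),round(a,2),np.round(tray(np.array(c)/1000)*1000,1))
for n in("scene","wrist","side"):
    im=imaging.get_image(n); save(im,n+"4.png")
    for r in spotter.regions_of("pencil_comb",im)[:1]:
        P,uv=cloud(im,r["mask"]); print(n,r["p"],np.round(r["rect"]),np.round(np.percentile(P,[1,3,97],axis=0),4).tolist())
        m=(P[:,2]>.085)&(P[:,2]<.105)
        if m.sum()>20: rect(P[m],n+" bar"); print(np.percentile(P[m,2],[5,50,95]))
E
```

```text
t 7.4 tcp [ 0.5321 -0.0731  0.1174] rot [ 3.141  0.    -0.119] F [-0.34  0.1  -1.37] Ftray [-0.35  0.06] M [-0.086  0.01   0.045] w 0.15392020361566514 tray xy [  -0.7 -104.2]
scene 0.83 [311. 194. 361. 241.] [[0.4674, -0.0935, 0.0685], [0.4683, -0.0912, 0.0886], [0.5778, -0.0549, 0.1664]]
scene bar 411 [528.8 -72.8] [ 30.2 125.3] 82.51 [  -4.1 -104.3]
[0.08977529 0.0962555  0.09875968]
wrist 0.79 [291. 123. 348. 330.] [[0.5194, -0.0925, 0.0943], [0.5223, -0.0906, 0.0952], [0.5899, -0.0631, 0.1673]]
wrist bar 3842 [530.5 -72.9] [ 30.  124.9] 83.11 [  -2.4 -104.2]
[0.09487395 0.09659398 0.09771267]
side 0.69 [306. 168. 347. 196.] [[0.4705, -0.2703, -0.0028], [0.4771, -0.0806, 0.0642], [0.5875, -0.0513, 0.161]]
side bar 234 [528.7 -66.9] [ 34.3 124.9] 85.25 [ -4.9 -98.5]
[0.08652019 0.09429543 0.10251947]
```

arm_command(
  increments="0 0 0 0.1 -0.06 0.48 0;0 0 0 0 0 0.48 0;0 0 0 0 0 0.48 0;0 0 0 0 0 0.48 0;0 0 0 0 0 0.08 0;0 0 0 0 0 0.08 0;0 0 0 0 0 0.04 0;0 0 0 0 0 0.04 0",
)

```text
time_s: 8.5
tcp_pos: [0.5352, -0.0715, 0.0636]
tcp_rot: [-3.141, -0.001, -0.119]
ft_force: [-0.9, -0.5, -1.3]
grip_width: 0.157
grip_force: 58.6
```

```bash
python3 -c "
from h import *
st()"
```

```text
t 8.5 tcp [ 0.5352 -0.0715  0.0636] rot [-3.141e+00 -1.000e-03 -1.190e-01] F [-0.92 -0.52 -1.34] Ftray [-0.85 -0.62] M [-0.009  0.02   0.025] w 0.15689424960086318 tray xy [   2.1 -102.2]
```

Feel for the floor in 0.5 mm steps.

arm_command(
  increments="0 0 0 0 0 0.04 0;0 0 0 0 0 0.04 0;0 0 0 0 0 0.02 0;0 0 0 0 0 0.02 0;0 0 0 0 0 0 0",
)

```text
time_s: 9.0
tcp_pos: [0.5348, -0.0715, 0.06]
tcp_rot: [3.142, 0.0, -0.119]
ft_force: [-0.2, 0.1, -1.5]
grip_width: 0.163
grip_force: 58.6
```

arm_command(
  increments="0 0 0 0 0 0.02 0;0 0 0 0 0 0.02 0;0 0 0 0 0 0 0",
)

```text
time_s: 9.3
tcp_pos: [0.5348, -0.0715, 0.059]
tcp_rot: [3.142, 0.0, -0.119]
ft_force: [0.3, 0.4, -0.9]
grip_width: 0.156
grip_force: 58.6
```

arm_command(
  increments="0 0 0 0 0 0.02 0;0 0 0 0 0 0.02 0;0 0 0 0 0 0 0",
)

```text
time_s: 9.6
tcp_pos: [0.5349, -0.0715, 0.0587]
tcp_rot: [3.141, -0.0, -0.119]
ft_force: [-3.9, 0.9, 4.1]
grip_width: 0.154
grip_force: 59.4
```

arm_command(
  increments="0 0 0 0 0 -0.08 0;0 0 0 0 -0.08 0 0;0 0 0 0 -0.16 0 0;0 0 0 0 -0.16 0 0;0 0 0 0 -0.16 0 0;0 0 0 0 -0.16 0 0;0 0 0 0 -0.16 0 0;0 0 0 0 -0.16 0 0",
)

```text
time_s: 10.4
tcp_pos: [0.538, -0.0453, 0.06]
tcp_rot: [3.142, 0.0, -0.119]
ft_force: [-0.3, 0.2, -0.0]
grip_width: 0.157
grip_force: 58.7
```

arm_command(
  increments="0 0 0 0 -0.16 0 0;0 0 0 0 -0.16 0 0;0 0 0 0 -0.16 0 0;0 0 0 0 -0.16 0 0;0 0 0 0 -0.16 0 0;0 0 0 0 -0.16 0 0;0 0 0 0 -0.16 0 0;0 0 0 0 -0.16 0 0",
)

```text
time_s: 11.2
tcp_pos: [0.5418, -0.0136, 0.06]
tcp_rot: [3.141, 0.0, -0.119]
ft_force: [-0.6, 0.3, -1.8]
grip_width: 0.158
grip_force: 58.7
```

```bash
python3 -c "
from h import *
st()
a=[]
for n in('scene','wrist'):
    im=imaging.get_image(n); a.append(im['color'])
x=np.hstack([cv2.resize(a[0][150:290,230:390],(480,420),interpolation=cv2.INTER_CUBIC),cv2.resize(a[1][60:340,200:440],(320,373))[:420] if 0 else cv2.resize(a[1][40:360,200:440],(315,420))])
cv2.imwrite('pics/c5.png',x[:,:,::-1])
"
```

```text
t 11.2 tcp [ 0.5418 -0.0136  0.06  ] rot [ 3.141  0.    -0.119] F [-0.58  0.34 -1.81] Ftray [-0.62  0.27] M [-0.04  -0.017  0.055] w 0.15832813338848076 tray xy [  1.8 -44. ]
```

View pics/c5.png

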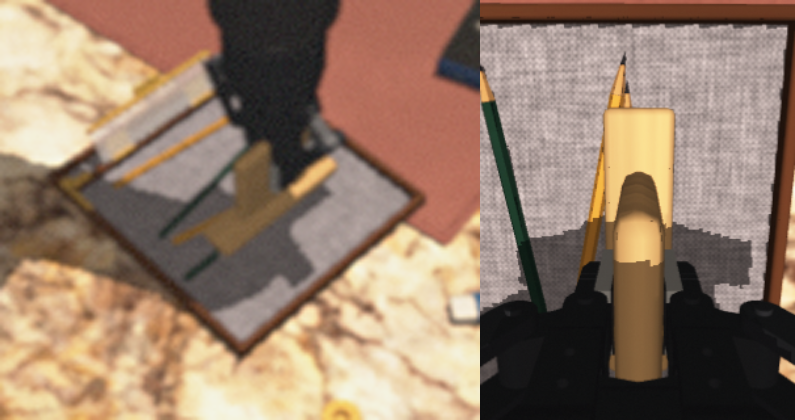

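arm_command(
  increments="0 0 0 0 -0.16 0 0;0 0 0 0 -0.16 0 0;0 0 0 0 -0.16 0 0;0 0 0 0 -0.16 0 0;0 0 0 0 -0.16 0 0;0 0 0 0 -0.16 0 0;0 0 0 0 -0.16 0 0;0 0 0 0 -0.16 0 0",
)

```text
time_s: 12.1
tcp_pos: [0.5456, 0.0182, 0.06]
tcp_rot: [3.141, 0.0, -0.119]
ft_force: [0.5, 0.0, -1.0]
grip_width: 0.155
grip_force: 58.6
```

arm_command(
  increments="0 0 0 0 -0.16 0 0;0 0 0 0 -0.16 0 0;0 0 0 0 -0.16 0 0;0 0 0 0 -0.16 0 0;0 0 0 0 -0.16 0 0;0 0 0 0 -0.16 0 0;0 0 0 0 -0.16 0 0;0 0 0 0 -0.16 0 0",
)

```text
time_s: 12.9
tcp_pos: [0.5493, 0.05, 0.06]
tcp_rot: [3.142, 0.0, -0.119]
ft_force: [-0.2, 0.2, -0.9]
grip_width: 0.158
grip_force: 58.6
```

```bash
python3 -c "
from h import *
st()
a=[]
for n in('scene','wrist','side'):
    im=imaging.get_image(n); a.append(im['color'])
    for r in spotter.regions_of('drawing_pencil_0',im)[:4]:
        P,_=cloud(im,r['mask']); 
        if len(P)>9 and r['p']>.3: print(n,round(r['p'],2),np.round(tray(np.median(P,0))*1e3,1),np.round(np.median(P[:,2]),3), np.round(np.polyfit(*tray(P).T,1)[0],2))
    P,_=cloud(im); q=tray(P)*1e3
    m=(P[:,2]>.009)&(P[:,2]<.014)&(abs(q[:,0])<80)&(q[:,1]>75)&(q[:,1]<112)
    print('fence?',np.histogram(q[m,1],np.arange(75,113,3)))
x=np.hstack([cv2.resize(a[0][150:290,230:390],(480,420),interpolation=cv2.INTER_CUBIC),cv2.resize(a[1][40:360,200:440],(315,420))])
cv2.imwrite('pics/c6.png',x[:,:,::-1])
"
```

```text
t 12.9 tcp [0.5493 0.05   0.06  ] rot [ 3.142  0.    -0.119] F [-0.16  0.23 -0.88] Ftray [-0.18  0.21] M [-0.141  0.025 -0.004] w 0.1580701583548754 tray xy [ 1.8 20. ]
scene 0.46 [-16.4 102.3] 0.031 0.05
fence? (array([ 1,  0,  0,  0,  7, 38, 17,  7,  1,  0,  0,  0]), array([ 75,  78,  81,  84,  87,  90,  93,  96,  99, 102, 105, 108, 111]))
wrist 0.97 [26.2 63.7] 0.01 -0.1
wrist 0.92 [34.1 40.9] 0.01 -0.01
wrist 0.85 [71.4 33.3] 0.009 0.01
wrist 0.4 [66.9 26.2] 0.009 -0.0
fence? (array([  0,   0,   0,   0, 102, 903, 252,  71,   0,   0,   0,   0]), array([ 75,  78,  81,  84,  87,  90,  93,  96,  99, 102, 105, 108, 111]))
side 0.57 [-80.6  30.6] 0.007 -0.6
fence? (array([ 0,  1,  0,  0,  0,  5, 17, 36, 23, 12,  1,  0]), array([ 75,  78,  81,  84,  87,  90,  93,  96,  99, 102, 105, 108, 111]))
```

View pics/c6.png

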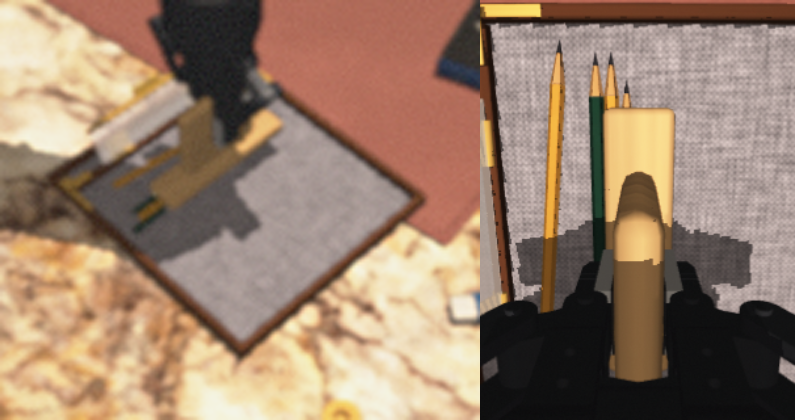

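arm_command(
  increments="0 0 0 0 -0.16 0 0;0 0 0 0 -0.16 0 0;0 0 0 0 -0.16 0 0;0 0 0 0 -0.16 0 0;0 0 0 0 -0.08 0 0;0 0 0 0 -0.08 0 0;0 0 0 0 -0.08 0 0;0 0 0 0 -0.08 0 0",
)

```text
time_s: 14.0
tcp_pos: [0.5522, 0.0736, 0.06]
tcp_rot: [3.142, 0.0, -0.119]
ft_force: [-0.3, -0.5, -1.1]
grip_width: 0.157
grip_force: 58.5
```

arm_command(
  increments="0 0 0 0 -0.08 0 0;0 0 0 0 -0.08 0 0;0 0 0 0 -0.04 0 0;0 0 0 0 -0.04 0 0;0 0 0 0 0 0 0",
)

```text
time_s: 14.5
tcp_pos: [0.5529, 0.0795, 0.06]
tcp_rot: [-3.141, 0.0, -0.119]
ft_force: [0.4, 0.0, -0.9]
grip_width: 0.155
grip_force: 58.5
```

```bash
python3 -c "
from h import *
st()
im=imaging.get_image('wrist')
for r in spotter.regions_of('drawing_pencil_0',im)[:5]:
        P,_=cloud(im,r['mask']); 
        if len(P)>9 and r['p']>.3: print(round(r['p'],2),np.round(tray(np.median(P,0))*1e3,1),np.round(np.median(P[:,2]),3), np.round(np.polyfit(*tray(P).T,1)[0],2))
save(im,'w7.png')
x=cv2.resize(im['color'][30:330,200:440],(480,600))
cv2.imwrite('pics/c7.png',x[:,:,::-1])
"
```

```text
t 14.5 tcp [0.5529 0.0795 0.06  ] rot [-3.141  0.    -0.119] F [ 0.42  0.02 -0.95] Ftray [0.41 0.07] M [-0.002  0.016  0.014] w 0.15483488285803884 tray xy [ 1.8 49.8]
0.95 [36.1 70.5] 0.01 -0.01
0.69 [37.6 77.4] 0.01 -0.0
0.49 [66.1 55.5] 0.009 0.02
```

View pics/c7.png

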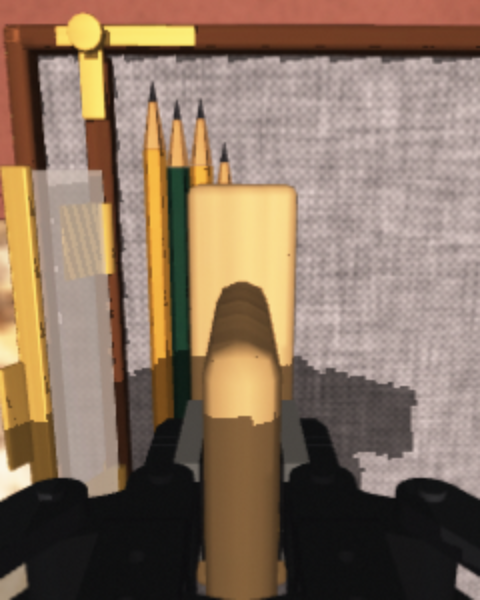

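Four parallel pencils now lie ahead of the comb, at x ≈ 150–225 in the crop. The fence face is at x ≈ 118, so about 8 mm of gap remains.

arm_command(
  increments="0 0 0 0 -0.04 0 0;0 0 0 0 -0.04 0 0;0 0 0 0 -0.04 0 0;0 0 0 0 -0.04 0 0;0 0 0 0 -0.04 0 0;0 0 0 0 0 0 0",
)

```text
time_s: 15.2
tcp_pos: [0.5535, 0.0845, 0.06]
tcp_rot: [-3.142, 0.0, -0.119]
ft_force: [-0.3, 0.8, -2.4]
grip_width: 0.155
grip_force: 58.5
```

arm_command(
  increments="0 0 0 0 -0.02 0 0;0 0 0 0 -0.02 0 0;0 0 0 0 0 0 0",
)

```text
time_s: 15.5
tcp_pos: [0.5536, 0.0854, 0.06]
tcp_rot: [3.142, 0.0, -0.119]
ft_force: [0.1, -0.4, -1.0]
grip_width: 0.152
grip_force: 58.5
```

```bash
python3 -c "
from h import *
st()"
```

```text
t 15.5 tcp [0.5536 0.0854 0.06  ] rot [ 3.142  0.    -0.119] F [ 0.07 -0.39 -1.05] Ftray [ 0.12 -0.38] M [-0.043  0.046 -0.019] w 0.15240010114178035 tray xy [ 1.8 55.7]
```

arm_command(
  increments="0 0 0 0 -0.02 0 0;0 0 0 0 -0.01 0 0;0 0 0 0 0 0 0;0 0 0 0 0 0 0",
)

```text
time_s: 15.9
tcp_pos: [0.5537, 0.0861, 0.06]
tcp_rot: [3.142, 0.0, -0.119]
ft_force: [-0.2, 0.3, -0.8]
grip_width: 0.152
grip_force: 58.5
```

```bash
python3 -c "
from h import *
st()"
```

```text
t 15.9 tcp [0.5537 0.0861 0.06  ] rot [ 3.142  0.    -0.119] F [-0.24  0.32 -0.83] Ftray [-0.28  0.29] M [-0.086  0.008  0.013] w 0.15198193351626632 tray xy [ 1.8 56.4]
```

arm_command(
  increments="0 0 0 0 -0.02 0 0;0 0 0 0 -0.01 0 0;0 0 0 0 0 0 0;0 0 0 0 0 0 0",
)

```text
time_s: 16.3
tcp_pos: [0.5538, 0.0869, 0.06]
tcp_rot: [-3.142, 0.0, -0.119]
ft_force: [-0.2, -0.3, -2.8]
grip_width: 0.156
grip_force: 58.5
```

```bash
python3 -c "
from h import *
st()
im=imaging.get_image('wrist')
x=cv2.resize(im['color'][30:330,200:440],(640,800))[:600,:400]
cv2.imwrite('pics/c8.png',x[:,:,::-1])
"
```

```text
t 16.3 tcp [0.5538 0.0869 0.06  ] rot [-3.142  0.    -0.119] F [-0.21 -0.27 -2.76] Ftray [-0.18 -0.3 ] M [-0.051  0.019 -0.033] w 0.15608048769120517 tray xy [ 1.8 57.2]
```

View pics/c8.png

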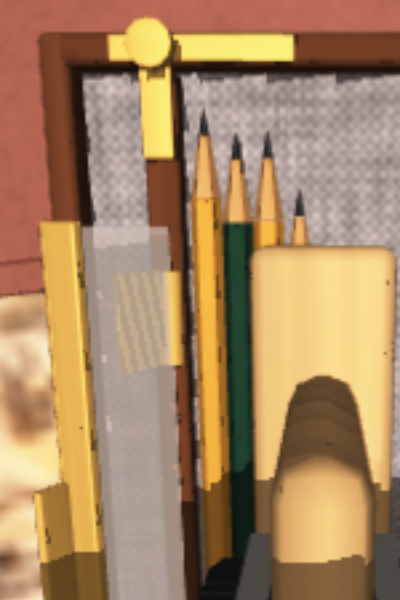

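The row is now about 1–2 mm from the fence: pencil edge at x ≈ 192, fence edge at 183–188.

arm_command(
  increments="0 0 0 0 -0.02 0 0;0 0 0 0 -0.01 0 0;0 0 0 0 0 0 0;0 0 0 0 0 0 0",
)

```text
time_s: 16.75
tcp_pos: [0.5538, 0.0876, 0.06]
tcp_rot: [-3.142, 0.0, -0.119]
ft_force: [-0.6, -0.7, -0.8]
grip_width: 0.153
grip_force: 58.5
```

```bash
python3 -c "
from h import *
st()"
```

```text
t 16.75 tcp [0.5538 0.0876 0.06  ] rot [-3.142  0.    -0.119] F [-0.61 -0.71 -0.77] Ftray [-0.52 -0.77] M [-0.06   0.023 -0.004] w 0.15277102263214917 tray xy [ 1.8 58. ]
```

arm_command(
  increments="0 0 0 0 -0.01 0 0;0 0 0 0 -0.01 0 0;0 0 0 0 0 0 0;0 0 0 0 0 0 0",
)

```text
time_s: 17.15
tcp_pos: [0.5539, 0.0881, 0.06]
tcp_rot: [-3.142, 0.0, -0.119]
ft_force: [-0.2, -0.6, -0.6]
grip_width: 0.158
grip_force: 58.5
```

```bash
python3 -c "
from h import *
st()"
```

```text
t 17.15 tcp [0.5539 0.0881 0.06  ] rot [-3.142  0.    -0.119] F [-0.2  -0.55 -0.65] Ftray [-0.13 -0.57] M [-0.155  0.037  0.025] w 0.15767199656403472 tray xy [ 1.8 58.5]
```

arm_command(
  increments="0 0 0 0 -0.01 0 0;0 0 0 0 -0.01 0 0;0 0 0 0 0 0 0;0 0 0 0 0 0 0",
)

```text
time_s: 17.55
tcp_pos: [0.5539, 0.0883, 0.06]
tcp_rot: [3.141, 0.0, -0.119]
ft_force: [-0.2, -2.6, -2.7]
grip_width: 0.152
grip_force: 58.6
```

```bash
python3 -c "
from h import *
st()"
```

```text
t 17.55 tcp [0.5539 0.0883 0.06  ] rot [ 3.141  0.    -0.119] F [-0.19 -2.57 -2.73] Ftray [ 0.11 -2.57] M [-0.869  0.003  0.067] w 0.1521277800783992 tray xy [ 1.8 58.6]
```

arm_command(
  increments="0 0 0 0 -0.01 0 0;0 0 0 0 0 0 0;0 0 0 0 0 0 0",
)

```text
time_s: 17.85
tcp_pos: [0.5539, 0.0884, 0.06]
tcp_rot: [3.141, 0.0, -0.119]
ft_force: [0.5, -3.3, -1.1]
grip_width: 0.154
grip_force: 58.6
```

```bash
python3 -c "
from h import *
st()"
```

```text
t 17.85 tcp [0.5539 0.0884 0.06  ] rot [ 3.141  0.    -0.119] F [ 0.51 -3.32 -1.12] Ftray [ 0.9  -3.23] M [-1.56   0.031  0.039] w 0.15398518451664847 tray xy [ 1.8 58.8]
```

```bash
cat >> h.py <<'E'
def avg(n=8):
    a=[]
    for _ in range(n):
        imaging.get_image("side"); o=readout.get_obs(); a.append(np.r_[o["ft_force"][:2]@R0,o["ft_force"][2],o["moment"]])
    a=np.array(a); print("t",o["time_s"],"mean",np.round(a.mean(0),2),"sd",np.round(a.std(0),2),"tray",np.round(tray(o["tcp_pos"])*1e3,2))
E
python3 -c "
from h import *
avg()"
```

```text
t 18.25 mean [ 0.68 -4.56 -0.61 -1.89  0.01  0.02] sd [0.6  0.55 0.47 0.13 0.02 0.04] tray [ 1.79 58.83]
```

```bash
python3 -c "
from h import *
avg(6)"
```

```text
t 18.55 mean [ 0.6  -5.61 -0.89 -2.07 -0.    0.04] sd [0.69 0.56 0.62 0.04 0.01 0.04] tray [ 1.77 58.83]
```

arm_command(
  increments="0 0 0 0 0 0 0;0 0 0 0 0 0 0;0 0 0 0 0 0 0;0 0 0 0 0 0 0;0 0 0 0 0 0 0;0 0 0 0 0 0 0",
)

```text
time_s: 19.15
tcp_pos: [0.5539, 0.0885, 0.06]
tcp_rot: [3.141, 0.0, -0.119]
ft_force: [-0.4, -6.2, -0.6]
grip_width: 0.153
grip_force: 58.6
```

```bash
python3 -c "
from h import *
avg(6)
im=imaging.get_image('wrist')
x=cv2.resize(im['color'][30:330,200:440],(640,800))[:600,:400]
cv2.imwrite('pics/c9.png',x[:,:,::-1])
"
```

```text
t 19.45 mean [ 0.83 -4.99 -0.7  -2.05  0.03  0.04] sd [0.41 0.41 0.56 0.04 0.03 0.02] tray [ 1.76 58.84]
```

View pics/c9.png

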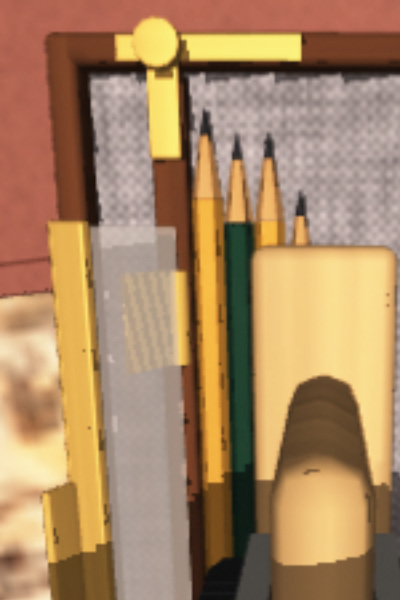

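Row packed at the fence. I'll raise the push to about 6 N and hold it briefly.

arm_command(
  increments="0 0 0 0 -0.003 0 0;0 0 0 0 0 0 0;0 0 0 0 0 0 0;0 0 0 0 0 0 0;0 0 0 0 0 0 0;0 0 0 0 0 0 0",
)

```text
time_s: 20.1
tcp_pos: [0.5539, 0.0885, 0.06]
tcp_rot: [3.141, 0.0, -0.119]
ft_force: [0.8, -5.3, -0.8]
grip_width: 0.155
grip_force: 58.6
```

```bash
python3 -c "
from h import *
avg(4)"
```

```text
t 20.3 mean [ 0.38 -5.72 -0.87 -2.12  0.01  0.03] sd [0.39 0.48 0.43 0.01 0.02 0.01] tray [ 1.79 58.86]
```

arm_command(
  increments="0 0 0 0 0.02 0 0;0 0 0 0 0.04 0 0;0 0 0 0 0.2 0 0;0 0 0 0 0.54 0 0;0 0 0 0 0 -0.4 0;0 0 0 0 0 -0.8 0;0 0 0 0 0 -0.8 0;0 0 0 0 0 -0.7 0",
)

```text
time_s: 21.1
tcp_pos: [0.552, 0.0689, 0.1294]
tcp_rot: [-3.141, -0.001, -0.119]
ft_force: [0.7, 1.1, -1.1]
grip_width: 0.158
grip_force: 58.8
```

arm_command(
  increments="0 0 0 0 0.6 0 0;0 0 0 0 0.8 0 0;0 0 0 0 0.9 0 0;0 0 0 0 0.9 0 0;0 0 0 -0.04 0.9 0 0;0 0 0 -0.04 0.9 0 0;0 0 0 -0.04 0.9 0 0;0 0 0 -0.04 0.9 0 0",
)

```text
time_s: 21.9
tcp_pos: [0.5267, -0.1008, 0.127]
tcp_rot: [-3.141, 0.001, -0.119]
ft_force: [0.0, 0.4, -0.9]
grip_width: 0.156
grip_force: 58.9
```

arm_command(
  increments="0 0 0 -0.04 0.9 0 0;0 0 0 -0.04 0.9 0 0;0 0 0 -0.04 0.9 0 0;0 0 0 -0.04 0.9 0 0;0 0 0 -0.04 0.9 0 0;0 0 0 -0.04 0.9 0 0;0 0 0 0 0.9 0 0;0 0 -0.099 0 0 0 0",
)

```text
time_s: 22.7
tcp_pos: [0.5015, -0.2576, 0.1269]
tcp_rot: [-3.142, 0.001, -0.021]
ft_force: [0.2, 0.7, -0.4]
grip_width: 0.154
grip_force: 58.8
```

```bash
python3 - <<'E'
from h import *
st()
im=imaging.get_image("scene")
im=imaging.get_image("scene"); st()
for r in spotter.regions_of("drawing_pencil_0",im)[:4]:
    P,_=cloud(im,r["mask"]); print(r["p"],np.round(tray(np.median(P,0))*1e3,1),np.round(np.polyfit(*tray(P).T,1)[0],3))
a=cv2.resize(im["color"][140:240,240:400],(800,500),interpolation=cv2.INTER_CUBIC); cv2.imwrite("pics/c10.png",a[:,:,::-1])
E
```

```text
t 22.7 tcp [ 0.5015 -0.2576  0.1269] rot [-3.142e+00  1.000e-03 -2.100e-02] F [ 0.24  0.72 -0.44] Ftray [0.15 0.75] M [-0.004  0.01  -0.021] w 0.1542261436278862 tray xy [  -9.3 -291. ]
t 22.8 tcp [ 0.502  -0.256   0.1269] rot [-3.141e+00  1.000e-03 -2.100e-02] F [-0.62 -0.76 -1.3 ] Ftray [-0.52 -0.82] M [ 0.014  0.049 -0.01 ] w 0.15339937947045695 tray xy [  -9.  -289.4]
0.71 [-8.6 71. ] -0.002
0.61 [-5.5 85.4] 0.006
```

arm_command(
  increments="0 0 0 -0.08 0.85 0 0;0 0 0 -0.08 0.85 0 0;0 0 0 -0.06 0.85 0 0;0 0 0 0 0 0 0;0 0 0 0 0 0 0",
)

```text
time_s: 23.35
tcp_pos: [0.4959, -0.3185, 0.1272]
tcp_rot: [-3.141, 0.0, -0.022]
ft_force: [-0.4, -0.2, -1.2]
grip_width: 0.157
grip_force: 58.9
```

```bash
python3 - <<'E'
from h import *
st()
def rect(P,n):
    (c,s,a)=cv2.minAreaRect((P[:,:2]*1000).astype(np.float32)); print(n,len(P),np.round(c,1),np.round(s,1),round(a,2))
for n in("wrist","scene"):
    im=imaging.get_image(n); save(im,n+"11.png"); P,_=cloud(im)
    b=(P[:,0]>.4)&(P[:,0]<.6)&(P[:,1]<-.28)&(P[:,1]>-.36)
    m=b&(P[:,2]>.1)&(P[:,2]<.112); 
    if m.sum()>20: rect(P[m],n+" bar"); print(np.percentile(P[m,2],[5,50,95]))
    m=b&(P[:,2]>.022)&(P[:,2]<.03)
    if m.sum()>20: rect(P[m],n+" dock")
    if n=="scene": cv2.imwrite("pics/c11.png",cv2.resize(im["color"][230:360,360:480],(480,520),interpolation=cv2.INTER_CUBIC)[:,:,::-1])
E
```

```text
t 23.35 tcp [ 0.4959 -0.3185  0.1272] rot [-3.141  0.    -0.022] F [-0.38 -0.25 -1.22] Ftray [-0.35 -0.29] M [0.015 0.021 0.001] w 0.15663313007827548 tray xy [  -7.7 -352.1]
wrist bar 3887 [ 494.2 -317.8] [ 30.1 125.4] 88.66
[0.10481998 0.10657363 0.10769559]
wrist dock 828 [ 516.1 -320.7] [ 39.9 104. ] 89.37
scene bar 411 [ 489.7 -317.8] [ 30.5 120. ] 88.86
[0.10266376 0.10601016 0.10818826]
scene dock 649 [ 490.2 -321. ] [ 39.8 156.3] 88.48
```

View pics/c11.png

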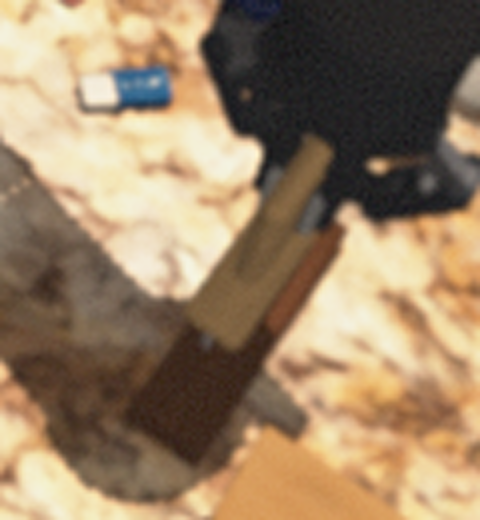

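The comb hangs lined up over the dock slot, about 2 mm off in y. I'll correct that and lower it, feeling for contact.

arm_command(
  increments="0 0 0 -0.08 0.08 0.6 0;0 0 0 0 0 0.6 0;0 0 0 0 0 0.48 0;0 0 0 0 0 0.08 0;0 0 0 0 0 0.08 0;0 0 0 0 0 0.08 0;0 0 0 0 0 0.08 0;0 0 0 0 0 0.08 0",
)

```text
time_s: 24.25
tcp_pos: [0.4943, -0.3206, 0.0759]
tcp_rot: [3.141, -0.001, -0.02]
ft_force: [-0.4, -1.5, -0.2]
grip_width: 0.156
grip_force: 58.9
```

```bash
python3 -c "
from h import *
st()"
```

```text
t 24.25 tcp [ 0.4943 -0.3206  0.0759] rot [ 3.141e+00 -1.000e-03 -2.000e-02] F [-0.38 -1.5  -0.18] Ftray [-0.2  -1.53] M [-0.012  0.019 -0.066] w 0.15646328660342104 tray xy [  -8.9 -354.5]
```

Teeth are in the slot (tips at 21 mm, moments near zero). Lower the rest.

arm_command(
  increments="0 0 0 0 0 0.12 0;0 0 0 0 0 0.12 0;0 0 0 0 0 0.12 0;0 0 0 0 0 0.08 0;0 0 0 0 0 0.08 0;0 0 0 0 0 0.04 0;0 0 0 0 0 0.04 0;0 0 0 0 0 0 0",
)

```text
time_s: 25.05
tcp_pos: [0.4941, -0.3205, 0.0604]
tcp_rot: [-3.142, 0.0, -0.02]
ft_force: [-0.1, -0.8, -1.4]
grip_width: 0.157
grip_force: 58.9
```

```bash
python3 -c "
from h import *
st()"
```

```text
t 25.05 tcp [ 0.4941 -0.3205  0.0604] rot [-3.142  0.    -0.02 ] F [-0.07 -0.83 -1.38] Ftray [ 0.03 -0.83] M [-0.005  0.095 -0.015] w 0.15682030606357306 tray xy [  -9.2 -354.4]
```

arm_command(
  increments="0 0 0 0 0 0.04 0;0 0 0 0 0 0.03 0;0 0 0 0 0 0 0;0 0 0 0 0 0 20;0 0 0 0 0 0 30;0 0 0 0 0 0 40;0 0 0 0 0 0 40",
)

```text
time_s: 25.75
tcp_pos: [0.4942, -0.3206, 0.0589]
tcp_rot: [3.141, -0.0, -0.02]
ft_force: [-0.3, 0.5, 0.3]
grip_width: 0.473
grip_force: 0.0
```

arm_command(
  increments="0 0 0 0 0 -0.3 40;0 0 0 0 0 -0.6 40;0 0 0 0 0 -0.9 40;0 0 0 0 0 -0.9 40;0 0 0 0 0 -0.9 40;0 0 0 0 0 -0.9 40;0 0 0 0 0 -0.5 40;0 0 0 0 0 0 40",
)

```text
time_s: 26.55
tcp_pos: [0.495, -0.3211, 0.187]
tcp_rot: [3.14, -0.004, -0.02]
ft_force: [0.7, 0.1, 0.1]
grip_width: 0.466
grip_force: 0.0
```

```bash
python3 - <<'E'
from h import *
st()
def rect(P,n):
    (c,s,a)=cv2.minAreaRect((P[:,:2]*1000).astype(np.float32)); print(n,len(P),np.round(c,1),np.round(s,1),round(a,2))
for n in("wrist",):
    im=imaging.get_image(n); save(im,n+"12.png"); P,_=cloud(im)
    b=(P[:,0]>.4)&(P[:,0]<.6)&(P[:,1]<-.28)&(P[:,1]>-.36)
    for lo,hi in((.095,.12),(.034,.044),(.022,.03)):
        m=b&(P[:,2]>lo)&(P[:,2]<hi)
        if m.sum()>20: rect(P[m],(lo,hi)); print(np.percentile(P[m,2],[5,50,95]).round(4))
# keeper/fence from scene
for n in("scene","side"):
    im=imaging.get_image(n)
    for r in spotter.regions_of("keeper",im)[:1]:
        P,_=cloud(im,r["mask"]); q=tray(P)*1e3; print(n,"keeper",r["p"],np.percentile(q,[3,50,97],axis=0).round(1).tolist(),np.percentile(P[:,2],[3,50,97]).round(4))
        t=P[:,2]>.046; print(np.median(q[t],0))
    for r in spotter.regions_of("drawing_pencil_0",im)[:4]:
        P,_=cloud(im,r["mask"]); print(r["p"],np.round(tray(np.median(P,0))*1e3,1),np.round(np.polyfit(*tray(P).T,1)[0],3))
E
```

```text
t 26.55 tcp [ 0.495  -0.3211  0.187 ] rot [ 3.14  -0.004 -0.02 ] F [0.74 0.08 0.12] Ftray [0.73 0.17] M [-0.031  0.043  0.062] w 0.4663499048097155 tray xy [  -8.3 -354.8]
(0.095, 0.12) 1610 [ 462.3 -328.2] [135.6  30.3] 15.01
[0.1026 0.1072 0.1089]
(0.034, 0.044) 1974 [ 492.3 -319.9] [ 30.  124.6] 88.86
[0.0364 0.0381 0.0394]
(0.022, 0.03) 1854 [ 490.1 -320.3] [ 40.1 155.4] 89.19
[0.0247 0.0261 0.0274]
scene keeper 0.86 [[-62.2, 93.3], [-3.6, 102.3], [60.8, 113.1]] [0.014  0.0317 0.0503]
[ -1.63214425 107.12504738]
0.65 [-25.3  63.8] -0.002
0.45 [-3.3 70.2] -0.008
side keeper 0.61 [[-59.0, 96.4], [-2.5, 107.5], [62.7, 116.8]] [0.0141 0.0345 0.0495]
[ -8.19447311 112.26717272]
```

Comb is seated in the dock at (492, −320) mm, with the bar top at 38 mm. Next I go with closed fingers to the outer (+y) side of the keeper.

arm_command(
  increments="0 0 0.099 0 -0.2 0 0;0 0 0 0 -0.8 0 0;0 0 0 0 -1 0 0;0 0 0 0 -1 0 0;0 0 0 0.05 -1 0 0;0 0 0 0.05 -1 0 0;0 0 0 0.05 -1 0 0;0 0 0 0.05 -1 0 0",
)

```text
time_s: 27.7
tcp_pos: [0.5192, -0.1463, 0.1833]
tcp_rot: [3.141, 0.001, -0.119]
ft_force: [1.3, -0.4, -0.3]
grip_width: -0.002
grip_force: 0.0
```

arm_command(
  increments="0 0 0 0.05 -1 0 0;0 0 0 0.05 -1 0 0;0 0 0 0.03 -1 0 0;0 0 0 0 -1 0 0;0 0 0 0 -1 0 0;0 0 0 0 -1 0 0;0 0 0 0 -1 0 0;0 0 0 0 -1 0 0",
)

```text
time_s: 28.5
tcp_pos: [0.5461, 0.0519, 0.1833]
tcp_rot: [3.141, 0.001, -0.119]
ft_force: [0.1, 0.0, 0.1]
grip_width: 0.001
grip_force: 0.0
```

arm_command(
  increments="0 0 0 0 -1 0 0;0 0 0 0 -1 0 0;0 0 0 0 -1 0 0;0 0 0 0 -1 0 0;0 0 0 0 -1 0 0;0 0 0 0 0 0 0;0 0 0 0 0 0 0",
)

```text
time_s: 29.2
tcp_pos: [0.5608, 0.1751, 0.1831]
tcp_rot: [3.141, 0.001, -0.118]
ft_force: [0.2, -0.2, -0.9]
grip_width: 0.003
grip_force: 0.0
```

```bash
python3 - <<'E'
from h import *
st()
im=imaging.get_image("wrist"); P,_=cloud(im); q=tray(P)*1e3
m=(abs(q[:,0])<70)&(q[:,1]>88)&(q[:,1]<122)&(P[:,2]>.02)&(P[:,2]<.08)
for z in range(20,62,5):
    k=m&(abs(P[:,2]*1e3-z)<2.5); print(z,k.sum(),np.percentile(q[k,1],[10,50,90]).round(1) if k.sum()>5 else "")
cv2.imwrite("pics/c13.png",im["color"][:,:,::-1])
m=(abs(q[:,0])<70)&(q[:,1]>120)&(q[:,1]<190)&(P[:,2]<.13); print("beyond",np.percentile(P[m,2],[5,50,95,99]).round(3))
E
```

```text
t 29.2 tcp [0.5608 0.1751 0.1831] rot [ 3.141e+00  1.000e-03 -1.180e-01] F [ 0.17 -0.23 -0.91] Ftray [ 0.2  -0.21] M [-0.019  0.029 -0.032] w 0.003305929973193193 tray xy [ -1.6 145.7]
20 113 [95.5 96.  96.6]
25 232 [97.  98.  99.2]
30 87 [ 99.4  99.9 100.4]
35 0 
40 0 
45 540 [107.7 110.  111.8]
50 803 [104.1 106.3 110.3]
55 65 [113.2 114.  114.8]
60 0 
beyond [-0.002 -0.001  0.003  0.004]
```

View pics/c13.png

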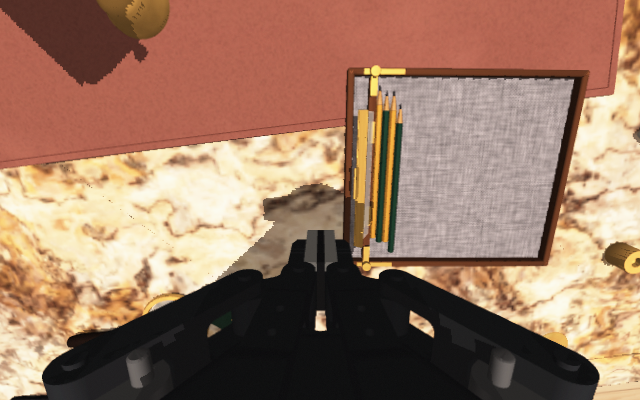

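The row shows four parallel pencils against the fence (375–400, 95–250), with the keeper still up. Descend, then push the flap over.

arm_command(
  increments="0 0 0 0 0 0.9 0;0 0 0 0 0 0.9 0;0 0 0 0 0 0.9 0;0 0 0 0 0 0.9 0;0 0 0 0 0 0.9 0;0 0 0 0 0 0.9 0;0 0 0 0 0 0.5 0;0 0 0 0 0 0 0",
)

```text
time_s: 30.05
tcp_pos: [0.56, 0.1737, 0.0343]
tcp_rot: [3.139, 0.003, -0.12]
ft_force: [0.4, -0.6, -0.6]
grip_width: 0.002
grip_force: 0.0
```

arm_command(
  increments="0 0 0 0 0.16 0 0;0 0 0 0 0.16 0 0;0 0 0 0 0.16 0 0;0 0 0 0 0.1 0 0;0 0 0 0 0.1 0 0;0 0 0 0 0.1 0 0;0 0 0 0 0.1 0 0;0 0 0 0 0.1 0 0",
)

```text
time_s: 30.85
tcp_pos: [0.5582, 0.1506, 0.0364]
tcp_rot: [-3.141, -0.0, -0.119]
ft_force: [0.3, 1.0, 1.2]
grip_width: 0.0
grip_force: 0.4
```

```bash
cat >> h.py <<'E'
def keep():
    im=imaging.get_image("scene")
    for r in spotter.regions_of("keeper",im)[:1]:
        P,_=cloud(im,r["mask"]); q=tray(P)*1e3; z=P[:,2]*1e3; k=abs(q[:,0])<75
        print("keeper p",round(r["p"],2),"y,z pct",np.percentile(q[k,1],[3,50,97]).round(1),np.percentile(z[k],[3,50,97]).round(1))
        e=k&(abs(q[:,0])>25); print(np.c_[q[e],z[e]][::max(1,e.sum()//12)].round(0).tolist())
E
python3 - <<'E'
from h import *
st(); keep()
E
```

```text
t 30.85 tcp [0.5582 0.1506 0.0364] rot [-3.141 -0.    -0.119] F [0.29 0.96 1.21] Ftray [0.17 0.99] M [ 0.233 -0.09  -0.01 ] w 0.00037280383980293125 tray xy [ -1.3 121. ]
keeper p 0.67 y,z pct [ 92.4  98.5 106.5] [13.2 32.4 52.3]
[[60.0, 105.0, 50.0], [63.0, 98.0, 37.0], [45.0, 101.0, 37.0], [55.0, 97.0, 25.0], [32.0, 99.0, 28.0], [34.0, 94.0, 19.0], [-47.0, 102.0, 52.0], [-27.0, 99.0, 31.0], [-25.0, 97.0, 23.0], [-33.0, 96.0, 22.0], [-33.0, 92.0, 18.0], [-59.0, 97.0, 24.0]]
```

arm_command(
  increments="0 0 0 0 0.1 0 0;0 0 0 0 0.1 0 0;0 0 0 0 0.1 0 0;0 0 0 0 0.1 0 0;0 0 0 0 0.1 0 0;0 0 0 0 0.1 0 0;0 0 0 0 0.1 0 0;0 0 0 0 0.1 0 0",
)

```text
time_s: 31.75
tcp_pos: [0.5556, 0.1306, 0.0361]
tcp_rot: [3.142, 0.0, -0.119]
ft_force: [0.7, 0.3, -0.5]
grip_width: -0.001
grip_force: 0.3
```

```bash
python3 - <<'E'
from h import *
st(); keep()
E
```

```text
t 31.75 tcp [0.5556 0.1306 0.0361] rot [ 3.142  0.    -0.119] F [ 0.68  0.3  -0.55] Ftray [0.64 0.38] M [ 0.217 -0.041  0.03 ] w -0.0007277788784165193 tray xy [ -1.5 100.8]
keeper p 0.7 y,z pct [79.3 88.1 96.9] [11.8 37.7 56.2]
[[62.0, 88.0, 49.0], [66.0, 88.0, 34.0], [32.0, 85.0, 50.0], [61.0, 92.0, 19.0], [42.0, 91.0, 23.0], [29.0, 93.0, 15.0], [-44.0, 87.0, 50.0], [-47.0, 83.0, 49.0], [-62.0, 85.0, 51.0], [-41.0, 90.0, 27.0], [-65.0, 82.0, 45.0], [-63.0, 91.0, 28.0]]
```

arm_command(
  increments="0 0 0 0 0.1 0 0;0 0 0 0 0.1 0 0;0 0 0 0 0.1 0 0;0 0 0 0 0.1 0 0;0 0 0 0 0.1 0 0;0 0 0 0 0.1 0 0;0 0 0 0 0.1 0.04 0;0 0 0 0 0.08 0.08 0",
)

```text
time_s: 32.65
tcp_pos: [0.5536, 0.1112, 0.0334]
tcp_rot: [3.142, -0.0, -0.119]
ft_force: [0.3, 0.1, 0.5]
grip_width: 0.003
grip_force: 0.3
```

```bash
python3 - <<'E'
from h import *
st(); keep()
E
```

```text
t 32.65 tcp [0.5536 0.1112 0.0334] rot [ 3.142 -0.    -0.119] F [0.32 0.13 0.51] Ftray [0.3  0.17] M [0.019 0.01  0.02 ] w 0.003400005896790581 tray xy [-1.3 81.3]
keeper p 0.76 y,z pct [62.4 67.4 88.4] [21.  37.9 45. ]
[[63.0, 70.0, 39.0], [52.0, 70.0, 39.0], [57.0, 64.0, 37.0], [38.0, 78.0, 32.0], [34.0, 65.0, 41.0], [38.0, 63.0, 36.0], [-29.0, 85.0, 25.0], [-32.0, 64.0, 41.0], [-45.0, 86.0, 25.0], [-51.0, 72.0, 38.0], [-52.0, 68.0, 39.0], [-51.0, 65.0, 36.0], [-66.0, 70.0, 37.0]]
```

arm_command(
  increments="0 0 0 0 0.04 0.08 0;0 0 0 0 0.04 0.08 0;0 0 0 0 0.04 0.08 0;0 0 0 0 0.04 0.08 0;0 0 0 0 0.04 0.08 0;0 0 0 0 0.04 0.08 0;0 0 0 0 0.03 0.08 0;0 0 0 0 0.03 0.06 0",
)

```text
time_s: 33.55
tcp_pos: [0.5525, 0.104, 0.0175]
tcp_rot: [-3.142, 0.0, -0.119]
ft_force: [0.2, 0.1, -0.1]
grip_width: 0.002
grip_force: 0.2
```

```bash
python3 - <<'E'
from h import *
st(); keep()
E
```

```text
t 33.55 tcp [0.5525 0.104  0.0175] rot [-3.142  0.    -0.119] F [ 0.19  0.09 -0.12] Ftray [0.18 0.12] M [ 0.106 -0.013  0.046] w 0.00192638629988837 tray xy [-1.5 74. ]
keeper p 0.58 y,z pct [49.5 65.6 94.1] [ 5.3 17.3 26.3]
[[59.0, 74.0, 16.0], [52.0, 59.0, 21.0], [56.0, 55.0, 13.0], [28.0, 60.0, 19.0], [-38.0, 100.0, 11.0], [-39.0, 85.0, 17.0], [-26.0, 66.0, 19.0], [-50.0, 84.0, 15.0], [-46.0, 74.0, 17.0], [-41.0, 63.0, 18.0], [-32.0, 55.0, 13.0], [-57.0, 60.0, 22.0], [-52.0, 55.0, 15.0]]
```

arm_command(
  increments="0 0 0 0 0 0.03 0;0 0 0 0 0 0.03 0;0 0 0 0 0 0.02 0;0 0 0 0 0 0.02 0;0 0 0 0 0 0 0",
)

```text
time_s: 34.15
tcp_pos: [0.5526, 0.104, 0.0152]
tcp_rot: [-3.142, 0.0, -0.119]
ft_force: [0.2, -0.5, -0.1]
grip_width: 0.003
grip_force: 0.0
```

```bash
python3 - <<'E'
from h import *
st(); keep(); avg(3)
E
```

```text
t 34.15 tcp [0.5526 0.104  0.0152] rot [-3.142  0.    -0.119] F [ 0.16 -0.55 -0.12] Ftray [ 0.22 -0.52] M [-0.009 -0.025  0.031] w 0.0026548086225577656 tray xy [-1.4 74.1]
keeper p 0.95 y,z pct [52.  66.1 93.2] [ 8.5 15.1 18.3]
[[63.0, 71.0, 14.0], [48.0, 66.0, 14.0], [45.0, 59.0, 15.0], [33.0, 58.0, 13.0], [-29.0, 82.0, 15.0], [-33.0, 77.0, 15.0], [-52.0, 86.0, 15.0], [-44.0, 72.0, 16.0], [-35.0, 59.0, 16.0], [-64.0, 79.0, 15.0], [-50.0, 60.0, 16.0], [-56.0, 58.0, 16.0]]
t 34.4 mean [ 0.21 -0.51  0.32  0.02  0.   -0.02] sd [0.22 0.3  0.42 0.02 0.02 0.03] tray [-1.42 74.09]
```

arm_command(
  increments="0 0 0 0 0 0.02 0;0 0 0 0 0 0.01 0;0 0 0 0 0 0 0",
)

```text
time_s: 34.7
tcp_pos: [0.5526, 0.104, 0.0147]
tcp_rot: [3.142, 0.0, -0.119]
ft_force: [-0.8, 1.1, 2.4]
grip_width: -0.003
grip_force: 0.8
```

```bash
python3 - <<'E'
from h import *
avg(3);st()
E
```

```text
t 34.85 mean [-0.94  0.16  1.87  0.    0.37  0.04] sd [0.34 0.24 0.22 0.06 0.   0.01] tray [-1.39 74.06]
t 34.85 tcp [0.5526 0.104  0.0147] rot [ 3.142  0.    -0.119] F [-1.36  0.09  2.18] Ftray [-1.36 -0.07] M [-0.052  0.372  0.043] w 0.00016138394347538617 tray xy [-1.4 74.1]
```

arm_command(
  increments="0 0 0 0 0 0.01 0;0 0 0 0 0 0 0;0 0 0 0 0 0 0",
)

```text
time_s: 35.15
tcp_pos: [0.5526, 0.104, 0.0146]
tcp_rot: [3.142, -0.0, -0.119]
ft_force: [-3.1, -0.4, 5.0]
grip_width: 0.001
grip_force: 2.4
```

```bash
python3 - <<'E'
from h import *
avg(4);st();keep()
E
```

```text
t 35.35 mean [-2.92 -0.18  5.05 -0.    1.03  0.  ] sd [0.31 0.37 0.43 0.03 0.01 0.03] tray [-1.34 74.04]
t 35.35 tcp [0.5526 0.104  0.0146] rot [ 3.142 -0.    -0.119] F [-2.99  0.34  5.63] Ftray [-3.01 -0.02] M [-0.036  1.037 -0.01 ] w 0.0016913452820037087 tray xy [-1.3 74. ]
keeper p 0.76 y,z pct [50.6 65.4 90.9] [ 7.7 14.7 18. ]
[[60.0, 72.0, 12.0], [49.0, 60.0, 18.0], [49.0, 56.0, 13.0], [27.0, 63.0, 13.0], [-39.0, 90.0, 17.0], [-40.0, 85.0, 14.0], [-26.0, 66.0, 15.0], [-53.0, 81.0, 16.0], [-46.0, 69.0, 17.0], [-39.0, 59.0, 16.0], [-63.0, 77.0, 13.0], [-45.0, 56.0, 12.0], [-58.0, 57.0, 10.0]]
```

The keeper is hard against its stop at 14.6 mm. I'll retreat and verify.

arm_command(
  increments="0 0 0 0 0 -0.02 0;0 0 0 0 0 -0.1 0;0 0 0 0 0 -0.4 0;0 0 0 0 0 -0.9 0;0 0 0 0 0 -0.9 0;0 0 0 0 -0.8 -0.9 0;0 0 0 0 -0.8 -0.9 0;0 0 0 0 -0.8 -0.9 0",
)

```text
time_s: 36.25
tcp_pos: [0.5598, 0.1642, 0.1414]
tcp_rot: [-3.141, -0.001, -0.119]
ft_force: [0.8, 0.1, -0.2]
grip_width: 0.002
grip_force: 0.0
```

arm_command(
  increments="0 0 0 0 -0.5 -0.4 0;0 0 0 0 0 0 0;0 0 0 0 0 0 0;0 0 0 0 0 0 0;0 0 0 0 0 0 0",
)

```text
time_s: 36.75
tcp_pos: [0.5608, 0.1752, 0.1487]
tcp_rot: [3.14, 0.001, -0.12]
ft_force: [0.9, -0.1, 0.4]
grip_width: -0.0
grip_force: 0.0
```

```bash
python3 - <<'E'
from h import *
st();keep()
im=imaging.get_image("wrist"); P,_=cloud(im); q=tray(P)*1e3; z=P[:,2]*1e3
for y in range(50,100,5):
    k=(abs(q[:,0])<60)&(abs(q[:,1]-y)<2.5)&(z<30)
    if k.sum()>5: print(y,k.sum(),np.percentile(z[k],[10,50,90]).round(1))
sc=imaging.get_image("scene")["color"]
x=np.hstack([cv2.resize(im["color"][60:280,300:600],(480,352)),cv2.resize(sc[160:350,240:460],(320,276))[:352] if 0 else cv2.resize(sc[150:350,240:460],(320,352))])
cv2.imwrite("pics/c14.png",x[:,:,::-1])
P,_=cloud(imaging.get_image("scene"))
E
```

```text
t 36.75 tcp [0.5608 0.1752 0.1487] rot [ 3.14e+00  1.00e-03 -1.20e-01] F [ 0.92 -0.12  0.36] Ftray [ 0.93 -0.01] M [-0.001 -0.031  0.002] w -8.979702166032284e-05 tray xy [ -1.7 145.7]
keeper p 0.8 y,z pct [54.3 72.5 94. ] [ 8.9 14.8 17.4]
[[64.0, 96.0, 11.0], [39.0, 96.0, 13.0], [34.0, 86.0, 17.0], [60.0, 55.0, 18.0], [52.0, 59.0, 13.0], [30.0, 63.0, 15.0], [-41.0, 105.0, 6.0], [-37.0, 80.0, 16.0], [-41.0, 76.0, 14.0], [-56.0, 81.0, 15.0], [-30.0, 58.0, 9.0], [-64.0, 77.0, 9.0], [-57.0, 58.0, 8.0]]
50 557 [ 3.5  4.7 15. ]
55 297 [14.1 15.2 16.3]
60 699 [14.9 16.  16.9]
65 649 [13.9 14.8 15.7]
70 642 [14.  14.8 15.6]
75 640 [14.  14.9 15.9]
80 643 [14.2 15.1 16.1]
85 652 [14.1 15.1 16.2]
90 680 [13.5 15.  16.2]
95 671 [11.6 12.6 15.3]
```

View pics/c14.png

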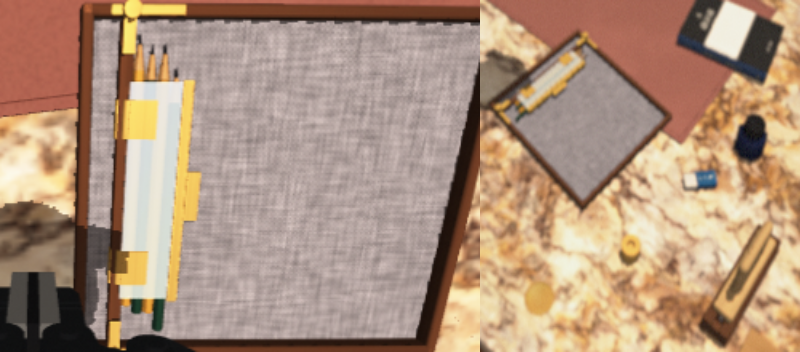

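The flap lies level at about 15 mm along its whole depth over the row (130–195, 80–300). The comb stands in its dock and the bystanders haven't moved, so I'm handing in.

```bash
python3 -c "
from bench import close_job
print(close_job())"
```

```text
the job is handed in; nothing more can be done
None
```

I handed the job in: the four pencils are packed against the fence and were pressed home at about 5.5 N, the comb is back in its dock, the keeper is shut to its stop, and the bystanders look unmoved; the hand-in call gave no verdict.

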